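Open the sample port of the grain tester

TASK

Open the sample port of the grain tester so that it is ready to be filled: with a fingertip push the lock knob beside the hatch all the way back to its far end, then press the ribbed thumb pad at the front of the square hatch down once until its push-push latch lets go, and take the finger away so that the hatch pops up. Watch it stand open by itself for a moment; press only once (a second press shuts it again). Nothing needs gripping, and the things standing on and round the tester are not lifted or pushed out of place.

Things in the scene. Friction and masses are not known exactly. Their poses are not given: they have to be found in the camera images.
- tester: Grain tester, white bench instrument fixed to the worktop, 180 (x) x 250 (y) x 85 mm high, flat top. Origin: centre of its underside; x points to its back (away from the robot at yaw 0), y to its left, z up. On top: the hatch on the left (+y) half, right of it the lock knob, display and three keys at the right front, a flat grey battery cover at the right back.
- hatch_press (a point): Where to press: top centre of the ribbed thumb pad on the hatch, 18 x 44 mm, 8 mm above the tester's top when shut; 10 mm behind the hatch's front edge, 82 mm before its hinge, turns with it. Unlocked, pressing straight down takes 3 to 6 N; the latch lets go after about 4 mm, firm stop at 6 mm. The hatch then follows the rising finger, its edge moving up and back. Locked, it gives 1 to 2 mm only.
- hatch_hinge (a point): Middle of the hatch's hinge line (along the tester's y), 28 mm behind and 55 mm left of the tester's centre, 82.5 mm above the worktop. The hatch is a grey plate 92 x 92 x 5 mm, flush with the tester's top, reaching forward from here.
- hatch (a joint): Hatch angle in rad: 0 shut and latched, negative pressed in (stop at about -0.07), 0.9 popped fully open (front edge about 70 mm above the tester's top), held there by its spring.
- latch (a joint): Step of the hidden latch in m: 0 latched, 0.011 to 0.014 after one press (hatch free), 0.017 to 0.020 after a second press (hatch shut again).
- lock_knob (a point): Centre of the top of the lock knob, a black ribbed block 10 (x) x 24 (y) x 14 mm standing on the tester's top (this point 14.5 mm above it), 35 mm right of the tester's centre line and 44 mm clear of the hatch's right edge (to its middle). It slides along the tester's x; the tester's top in front of it is clear for 45 mm.
- lock (a joint): Travel of the lock knob in m: 0 to 0.004 locked (near end), 0.024 fully unlocked (back end, a firm stop). Slides against about 1.5 N of friction and stays where it is left.
- jar_low: Bystander: low white cream jar, 58 mm across, 46 mm high, loose on the worktop. Origin at the centre of its underside.
- jar_tall: Bystander: white cream jar, 60 mm across, 70 mm high, loose on the worktop. Origin at the centre of its underside.
- tape_roll: Bystander: roll of tape lying flat, 94 mm across, 25 mm high, loose. Origin at the centre of its underside.
- bottle_cap: Bystander: blue bottle cap, 34 mm across, 18 mm high, loose on the tester's battery cover at the right back. Origin at the centre of its underside.
- funnel: Bystander: grey funnel standing mouth down, 108 x 123 x 115 mm, loose on the right of the worktop. Origin at the centre of its underside.
- scoop: Bystander: metal grain scoop with wooden handle, 230 x 60 x 60 mm, loose. Origin at the centre of its underside.

How it is judged:
On the way, in this order (a step that is already met when the one before it is completed fails the run):
1. the lock knob is pushed back to its far end (value of joint lock above 0.02 m), for 0.1 s.
2. the hatch is pressed in (value of joint hatch below -0.035 rad and contact force between hatch and the fingers above 0.5 N), for 0.02 s.
3. the hatch has popped and stands open untouched for half a second (value of joint hatch above 0.8 rad and contact force between hatch and the arm below 0.1 N and contact force between hatch and the fingers below 0.1 N), for 0.5 s.
At the end, for the whole second after the job is handed in: The lock knob is within 4 mm of its back end, the latch has made exactly one step, and the hatch stands open (above 0.8 rad of 0.9), still and untouched (value of joint hatch above 0.8 rad and velocity of joint hatch between -0.05 and 0.05 rad/s and value of joint lock above 0.02 m and value of joint latch between 0.006 and 0.015 m).
It fails at once if the latch is pressed a second time (value of joint latch above 0.0155 m).
It fails at once if a bystander is moved more than 20 mm or lifted (distance of any of jar_low, jar_tall, tape_roll, bottle_cap, funnel, scoop from where it was at the start of the episode above 0.02 m).
It also fails if it takes over 45 s, if anything falls off the work surface, if the arm or the gripper's body presses on something with over 40 N, if the wrist force passes 120 N, or if a joint passes its speed limit or range.

ROBOT

A 6-joint arm with a two-finger parallel gripper is mounted at the origin on a cart in front of the work surface, level with it; the furniture and walls round the work are solid. World frame = base frame: x ahead of the robot, y to its left, z up, the work surface at z = 0. Lengths are in m, angles in rad, forces in N, time in s.
With the tool pointing down it reaches from about 0.275 to 0.875 m from the base axis. Payload 12.5 kg.
Tool frame: the origin (TCP) lies on the centre line of the jaws, within the pads' length; the fingertips stand r.finger_overhang ahead of it and the grasp point (between the pads) lies 3 mm ahead of it (r.finger_overhang is the distance from the TCP to the fingertips, in m); z points along the fingers, y is the line along which they close (so a half turn about z gives the same grasp; the last joint's range is limited). The gripper opens to 85 mm and grips with 20 to 120 N. Pads are 22 mm wide; open, the fingers measure 114 mm over their backs; the gripper's body (76 mm by 85 mm) begins 54 mm behind the grasp point. The pads swing forward as they close: fully open they stand 13 mm farther back than shut.
Start: joints at [-1.276, 0.351, 1.652, -0, 1.139, -0.085], TCP at [0.204, -0.511, 0.213] pointing down, gripper open.
Joint ranges: [-2.75, 2.75], [-0.79, 2.1], [0.01, 2.65], [-1.57, 4.71], [0.07, 3.14], [-2.87, 2.87]. Speed limits (rad/s): [2.22, 2.22, 2.79, 3.14, 3.14, 3.14].

INTERFACE

Orientations are given as a unit quaternion [x, y, z, w].
In Python, from cell import r, optics gives the robot as it stands. The module is installed in compiled form; this text tells all that it offers. Calls block until the motion is done:
- r.move_to(position, orientation): joint-space move of the TCP to a pose.
- r.move_linear(position, rot=None, vel=0.15): straight line of the TCP; rot=None keeps the orientation; vel is the mean speed in m/s.
- r.set_joints(angles): joint-space move.
- r.set_gripper(opening, squeeze=None): opening from 0.0 (shut) to 1.0 (fully open); squeeze is the grip in N (None keeps the last); returns when the fingers have stopped.
- r.sleep(seconds).
- r.inverse_kinematics(position, orientation): joint angles nearest the present ones, or None.
- optics.get_image(name): name is "scene" or "top"; returns a dict with "pixels" (480x640x3 uint8, red, green, blue), "depth" (480x640 float32, m along the optical axis (not along the pixel's ray), 0 where there is no reading), "fx", "fy", "cx", "cy" (pixels), "camera_from_world" (4x4, takes a point from world to camera coordinates). Camera axes: x right, y down, z forward; pixel columns grow to the right and rows downward; lengths in m; the calibration is good to about 2 mm. A picture is of the moment at which its call begins.
A pose or a line that the arm cannot do raises r.PlanningError and nothing moves.
- r.hand_in(): hands the job in; it is judged then, once.
Readings, each from a call of its own:
- r.current_t(): time.
- r.current_q(): joint angles.
- r.current_qvel(): joint speeds.
- r.current_effort(): joint torques, N m.
- r.current_tool_pos(): TCP position.
- r.current_ee_rot(): TCP orientation.
- r.current_contact_force(): force on the tool from outside, world axes, zero at the start.
- r.current_torque(): the same for the moment, N m.
- r.current_opening(): opening from 0.0 (shut) to 1.0 (fully open).
- r.current_finger_force(): force on a finger pad.
Only numpy, scipy, OpenCV 4.12 (cv2) and the standard library are available. Lean on these libraries where they do the work, as an engineer would, in place of code of your own. Each camera call takes 0.05 s, during which the arm holds its last target. There are 200 camera calls.

## Working session

There is one attempt and no reset: what is moved stays moved. The work goes in short steps, each a Python script; the robot and the scene stay as the last script left them, time stands still between calls to the robot, and variables do not carry over. Pictures are saved under pics/ and viewed, at most 10 in all, crops included, and the job is handed in when it is done.

```bash
mkdir -p pics; python3 - <<'E'
from cell import r,optics
import cv2,numpy as np
for n in("scene","top"):
    d=optics.get_image(n); cv2.imwrite(f"pics/{n}0.png",d["pixels"][:,:,::-1]); np.savez(f"{n}0.npz",**d)
    print(n,d["fx"],d["cx"],d["cy"],np.linalg.inv(d["camera_from_world"]).round(3).tolist())
print(r.finger_overhang,r.current_t(),r.current_ee_rot(),r.current_tool_pos(),r.current_opening())
E
```

```text
scene 472.71523490581114 314.319331642429 240.21061453479473 [[-0.612, -0.505, 0.609, -0.264], [-0.791, 0.383, -0.476, 0.483], [0.007, -0.773, -0.634, 0.912], [0.0, 0.0, 0.0, 1.0]]
top 624.8691455450509 318.18476916228116 241.02304750520327 [[0.004, -0.992, 0.126, 0.376], [-1.0, -0.007, -0.027, -0.128], [0.028, -0.126, -0.992, 1.395], [0.0, 0.0, 0.0, 1.0]]
0.022 0.1 [ 9.82026043e-01  1.88744766e-01 -4.70805699e-05 -5.11880409e-04] [ 0.20384502 -0.51049114  0.21301785] 1.0019841412095607
```

View pics/scene0.png

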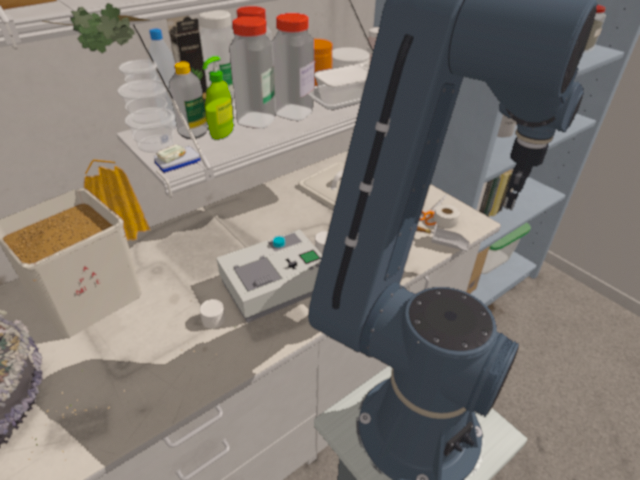

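View pics/top0.png

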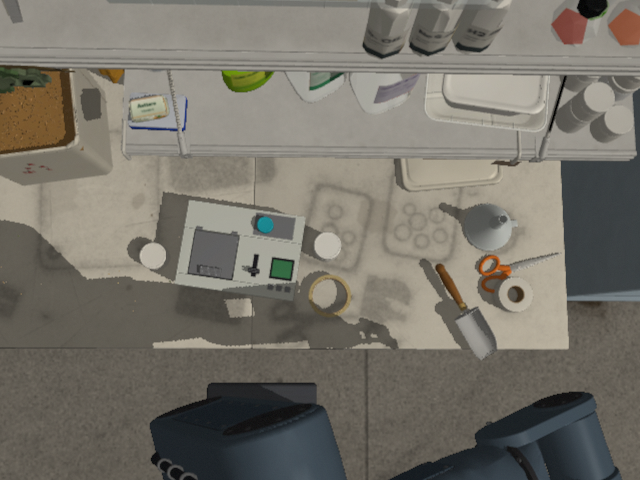

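The top view shows the tester at about cols 176–305, rows 197–298, with the hatch on its left and pad near (210,268). The knob is near (255,265), the cap at (265,225), jars at (152,256) and (327,246), and a shelf edge at row 157. I'll enlarge it to read positions.

```bash
cat > h.py <<'E'
import numpy as np
def P(d,u,v,z=None):
    T=np.linalg.inv(d["camera_from_world"]); 
    ray=T[:3,:3]@np.array([(u-d["cx"])/d["fx"],(v-d["cy"])/d["fy"],1]); o=T[:3,3]
    s=float(d["depth"][int(round(v)),int(round(u))]) if z is None else (z-o[2])/ray[2]
    return o+s*ray
E
python3 - <<'E'
import cv2,numpy as np
from h import P
d=np.load("top0.npz")
im=cv2.imread("pics/top0.png")[190:305,165:315]
cv2.imwrite("pics/c1.png",cv2.resize(im,None,fx=5,fy=5,interpolation=cv2.INTER_CUBIC))
for n,u,v in [("shelf",300,150),("shelf",220,150),("table",150,320),("top",290,240),("top",185,230),("hatch",215,245),("pad",210,268),("knob",250,272),("knob",256,260),("cap",265,225),("jarL",152,256),("jarR",327,246),("tape",347,290),("bottle",385,20),("shelf2",300,60)]: print(n,P(d,u,v).round(3))
E
```

```text
shelf [ 0.671 -0.125  0.332]
shelf [0.671 0.015 0.327]
table [0.375 0.203 0.003]
top [ 0.544 -0.104  0.084]
top [0.564 0.117 0.086]
hatch [0.533 0.054 0.084]
pad [0.483 0.062 0.091]
knob [ 0.475 -0.022  0.099]
knob [ 0.501 -0.033  0.084]
cap [ 0.573 -0.052  0.104]
jarL [0.512 0.193 0.048]
jarR [ 0.534 -0.183  0.068]
tape [ 0.443 -0.229  0.023]
bottle [ 0.681 -0.212  0.791]
shelf2 [ 0.678 -0.125  0.696]
```

View pics/c1.png

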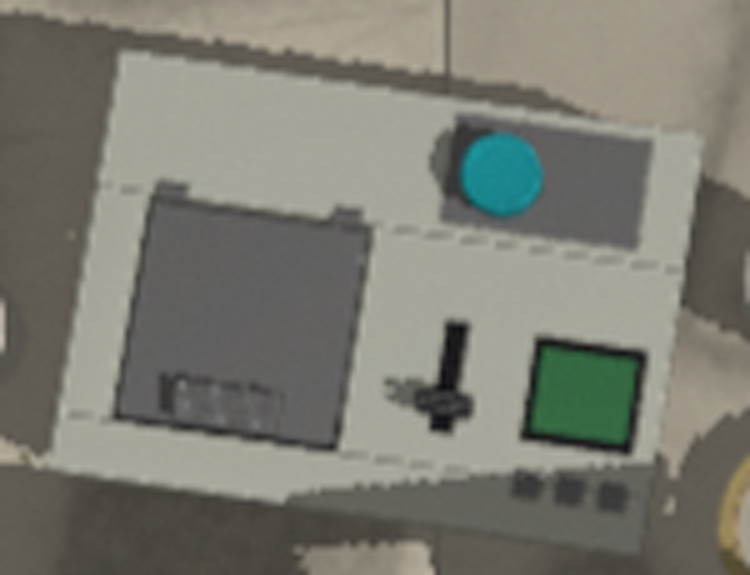

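The enlarged crop shows the tester's top corners at (118,50), (700,133), (50,468) and (640,552). The knob's middle is at about (444,402), at the near end of its slot, and the pad's middle is at about (228,400).

```bash
cat >> h.py <<'E'
d=np.load("top0.npz")
def C(u,v,z): return P(d,165+(u+.5)/5-.5,190+(v+.5)/5-.5,z)
cs=np.array([C(118,50,.085),C(700,133,.085),C(50,468,.085),C(640,552,.085)])[:,:2]
loc=np.array([[.09,.125],[.09,-.125],[-.09,.125],[-.09,-.125]])
c=cs.mean(0); a=(cs-c); 
yaw=np.arctan2((loc[:,0]*a[:,1]-loc[:,1]*a[:,0]).sum(),(loc*a).sum())
R=np.array([[np.cos(yaw),-np.sin(yaw)],[np.sin(yaw),np.cos(yaw)]])
W=lambda x,y,z: np.r_[c+R@[x,y],z]
E
python3 - <<'E'
from h import *
print(c,yaw,(cs-c-loc@R.T).round(4).tolist())
L=lambda p:(R.T@(p[:2]-c)).round(4)
print("knob",L(C(444,402,.0995)),"pad",L(C(228,400,.093)),"hatch corners",[L(C(*p,.085)) for p in((150,198),(370,228),(115,417),(338,448))],"slot",L(C(455,322,.085)),L(C(440,430,.085)),"cap",L(C(502,174,.103)))
print("expected pad",W(.028-.082,.055,.093))
E
```

```text
[5.23591142e-01 4.83781136e-04] -0.13385662221742645 [[-0.0004, -0.0001], [-0.0006, 0.0007], [0.0007, -0.0012], [0.0004, 0.0006]]
knob [-0.0401 -0.0354] pad [-0.0513  0.054 ] hatch corners [array([0.0289, 0.1012]), array([0.0293, 0.0078]), array([-0.0644,  0.1007]), array([-0.0643,  0.0067])] slot [-0.0051 -0.0336] [-0.0509 -0.0343] cap [ 0.0574 -0.0453]
expected pad [0.47741434 0.06219847 0.093     ]
```

```bash
cat >> h.py <<'E'
q=[np.cos(yaw/2),np.sin(yaw/2),0,0]
E
python3 - <<'E'
from h import *
from cell import r,optics
import cv2
r.set_gripper(0.0)
oh=r.finger_overhang; print("oh",oh,r.current_t())
p=W(-.070,-.0354,.085+oh+.06)
print(r.inverse_kinematics(p,q))
r.move_to(p,q); r.sleep(.3)
f0=r.current_contact_force(); print(f0,r.current_tool_pos()-p)
r.move_linear(W(-.070,-.0354,.085+oh+.012),vel=.08); 
f0=r.current_contact_force(); print(f0)
z=.085+oh+.012
while z>.085+oh-.003:
    z-=.001; r.move_linear(W(-.070,-.0354,z),vel=.02)
    f=r.current_contact_force()-f0
    if f[2]>2: break
print("z-oh",z-oh,f,r.current_tool_pos(),r.current_t())
r.move_linear(W(-.070,-.0354,z+.004),vel=.03)
cv2.imwrite("pics/s1.png",cv2.resize(optics.get_image("top")["pixels"][190:340,165:315,::-1],None,fx=4,fy=4,interpolation=2))
E
```

```text
oh 0.022 0.8667
[-1.59603666e-01  2.31035524e-01  1.94735299e+00 -4.44089210e-16
  9.63204143e-01  1.54504928e+00]
[0.18255243 0.04385105 0.31704418] [ 2.23039266e-05 -2.85656672e-04 -9.92321658e-06]
[-0.06045647 -0.11769525 -0.10909105]
z-oh 0.08199999999999999 [-0.29183288  0.32637511  0.7296898 ] [ 0.4494736  -0.02525188  0.10394857] 7.6333
```

View pics/s1.png

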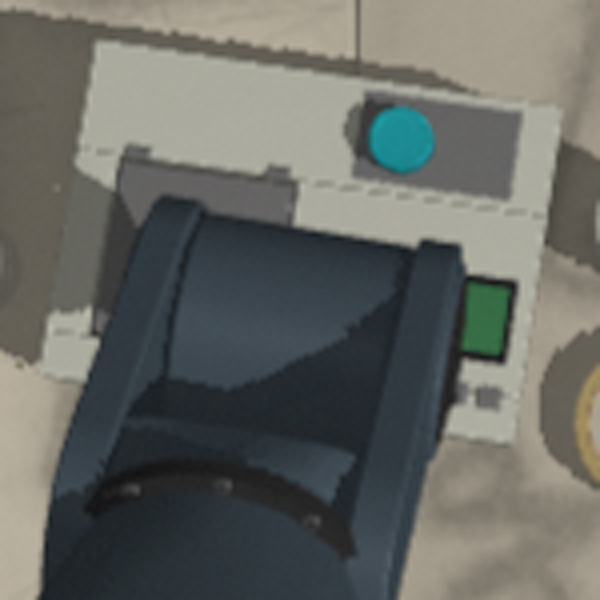

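The arm hides the tip in this view, and the nominal tip height is now about 86 mm, below the knob's top at 99 mm. I'll push while watching the force.

```bash
python3 - <<'E'
from h import *
from cell import r,optics
p=r.current_tool_pos(); z=.107; oh=.022
n=np.r_[R@[1,0],0]
r.sleep(.1); f0=r.current_contact_force()
r.move_linear(W(-.058,-.0354,z),vel=.04)
x=-.058; log=[]
while x<-.020:
    x+=.002; r.move_linear(W(x,-.0354,z),vel=.03)
    F=float((r.current_contact_force()-f0)@n); log.append((round(x,3),round(F,2)))
    if F<-7: break
print(log,r.current_t(), R.T@(r.current_tool_pos()[:2]-c))
E
```

```text
[(-0.056, -0.76), (-0.054, 0.35), (-0.052, -1.08), (-0.05, -1.19), (-0.048, -1.26), (-0.046, -0.36), (-0.044, -0.28), (-0.042, -0.66), (-0.04, -0.91), (-0.038, -0.19), (-0.036, -1.11), (-0.034, -0.79), (-0.032, -0.87), (-0.03, -0.47), (-0.028, -1.31), (-0.026, -0.16), (-0.024, -1.27), (-0.022, 0.16), (-0.02, 0.05)] 13.2667 [-0.019909  -0.0353948]
```

```bash
python3 - <<'E'
from cell import r,optics
import cv2
d=optics.get_image("scene"); print(r.current_opening())
cv2.imwrite("pics/s2.png",cv2.resize(d["pixels"][200:330,200:370,::-1],None,fx=4.5,fy=4.5,interpolation=2))
E
```

```text
0.004613904679435431
```

View pics/s2.png

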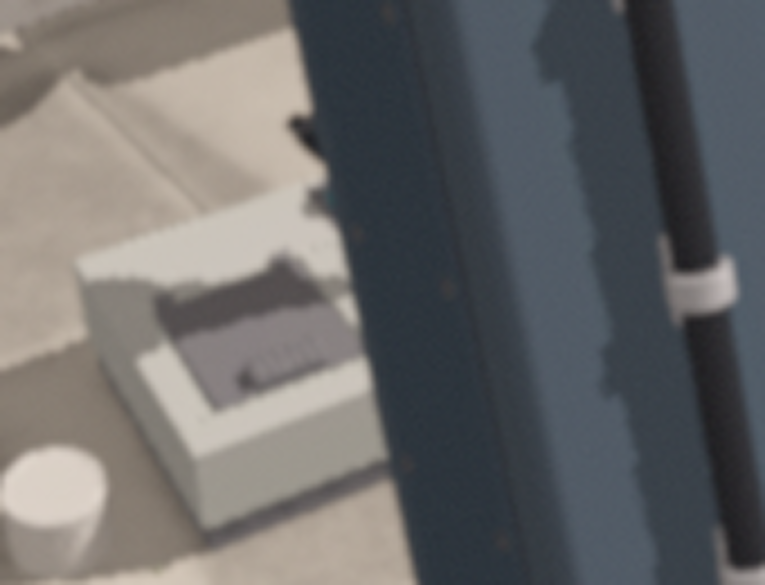

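The arm hides the tip here too. I'll continue a little further, then lift away and look.

```bash
python3 - <<'E'
from h import *
from cell import r,optics
import cv2
z=.107; n=np.r_[R@[1,0],0]; f0=r.current_contact_force()
x=-.020; log=[]
while x<-.008:
    x+=.002; r.move_linear(W(x,-.0354,z),vel=.03)
    F=float((r.current_contact_force()-f0)@n); log.append((round(x,3),round(F,2)))
    if F<-7: break
print(log,r.current_t())
r.move_linear(W(x-.006,-.0354,z),vel=.06)
r.move_linear(W(x-.02,-.0354,.20),vel=.2)
r.move_linear(W(-.15,-.1,.25),vel=.3)
cv2.imwrite("pics/s3.png",cv2.resize(optics.get_image("top")["pixels"][190:305,165:315,::-1],None,fx=5,fy=5,interpolation=2)); print(r.current_t())
E
```

```text
[(-0.018, -0.62), (-0.016, -0.9), (-0.014, -0.32), (-0.012, -0.52), (-0.01, -0.8), (-0.008, -1.91)] 14.8167
16.375
```

View pics/s3.png

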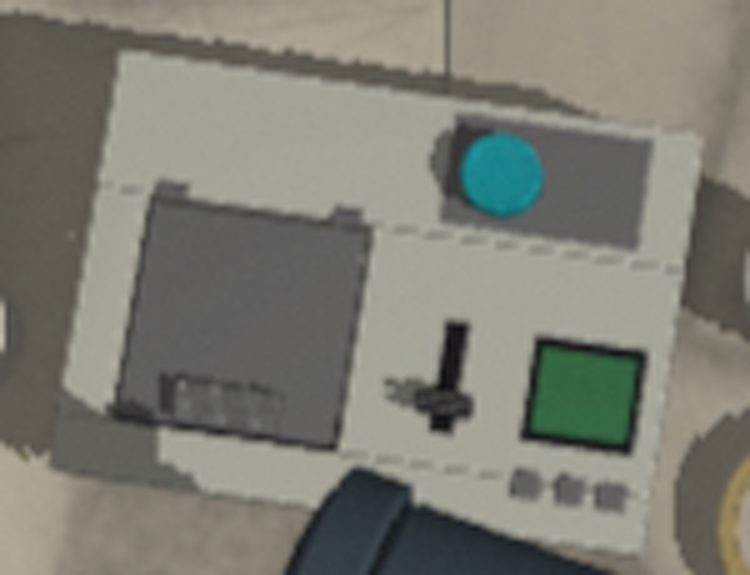

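The knob has not moved: it is still at (444,402), so the tip passed over it and stands higher than I assumed. I'll probe further down in front of the knob to find the real tip height.

```bash
python3 - <<'E'
from h import *
from cell import r,optics
x=-.072
r.move_linear(W(x,-.0354,.15),vel=.3)
r.move_linear(W(x,-.0354,.106),vel=.15)
r.sleep(.1); f0=r.current_contact_force(); z=.104; log=[]
while z>.084:
    z-=.0015; r.move_linear(W(x,-.0354,z),vel=.03)
    F=r.current_contact_force()-f0; log.append((round(z,4),round(F[2],2)))
    if F[2]>3: break
print(log,r.current_t(),r.current_tool_pos())
E
```

```text
[(0.1025, np.float64(-0.52)), (0.101, np.float64(-0.59)), (0.0995, np.float64(0.01)), (0.098, np.float64(0.46)), (0.0965, np.float64(0.04)), (0.095, np.float64(-0.4)), (0.0935, np.float64(-0.92)), (0.092, np.float64(-0.19)), (0.0905, np.float64(0.54)), (0.089, np.float64(-1.2)), (0.0875, np.float64(-0.44)), (0.086, np.float64(0.52)), (0.0845, np.float64(-0.27)), (0.083, np.float64(0.2))] 21.0583 [ 0.44747178 -0.02497829  0.08292988]
```

```bash
python3 - <<'E'
from h import *
from cell import r,optics
import cv2
s=np.load("scene0.npz")
def pr(d,p):
    k=d["camera_from_world"]@np.r_[p,1]; return np.array([d["fx"]*k[0]/k[2]+d["cx"],d["fy"]*k[1]/k[2]+d["cy"]])
im=cv2.imread("pics/scene0.png")
B=(470,120); a=cv2.resize(im[120:240,470:570],None,fx=5,fy=5,interpolation=2)
t=np.array([.20385,-.5105,.2130])
for dz,col in((0,(0,0,255)),(-.022,(0,255,0)),(.09,(255,0,255))):
    u=(pr(s,t+[0,0,dz])-B)*5; print(dz,u/5+B); cv2.circle(a,tuple(int(v) for v in u),4,col,-1)
t2=optics.get_image("scene"); 
print("tcp now proj", pr(t2,r.current_tool_pos()), r.current_q().round(3), r.current_opening(), r.current_contact_force(),r.current_effort())
b=cv2.resize(t2["pixels"][190:330,250:370,::-1],(514,600),interpolation=2)
b=b[:, :300]
cv2.imwrite("pics/s4.png",np.hstack([a,b]))
E
```

```text
0 [508.86174986 209.94942604]
-0.022 [506.56598282 216.90932192]
0.09 [518.83639613 179.71007762]
tcp now proj [298.77968714 274.30403297] [-0.16   0.37   2.019  0.     0.753  1.545] -0.002539494604017911 [-0.32430823  0.54696419 -0.35761124] [ 2.99817757e-04 -4.31427062e+01 -2.06127298e+01  1.20473187e-04
 -5.81763277e-03 -1.64541063e-05]
```

View pics/s4.png

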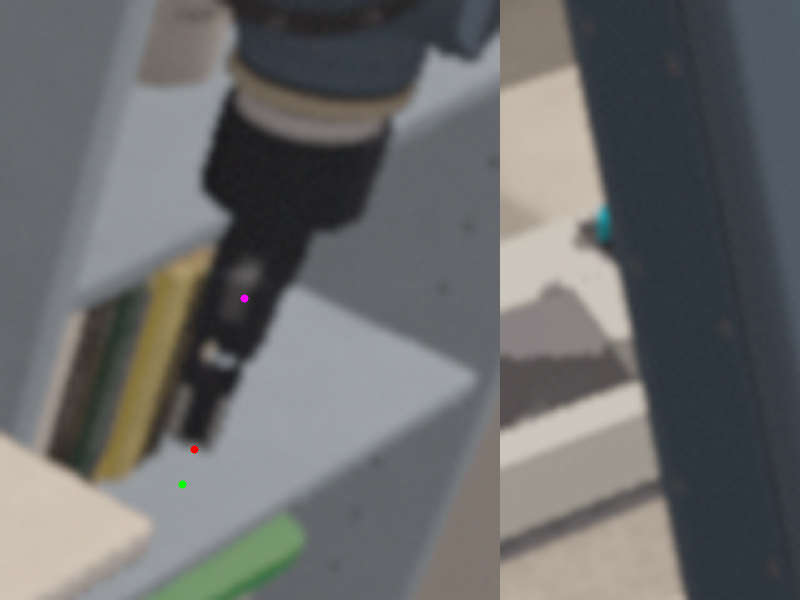

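The left crop shows the open fingertips ending near the projected TCP at (195,445), not 22 mm beyond it. I'll measure the finger points with depth.

```bash
python3 - <<'E'
from h import *
s=np.load("scene0.npz")
for u,v in((200,400),(190,430),(205,435),(200,380),(215,330),(235,270),(260,200),(310,180),(360,180),(220,170)):
    p=P(s,470+u/5,120+v/5); print((u,v),(p-[.20385,-.5105,.2130]).round(4))
# all finger/gripper points
pts=np.array([P(s,u,v) for v in range(140,215) for u in range(500,552)])-[.20385,-.5105,.2130]
k=(np.hypot(pts[:,0],pts[:,1])<.09)&(pts[:,2]<.15)
pts=pts[k]; 
for a in np.arange(-.04,.15,.01):
    m=pts[(pts[:,2]>=a)&(pts[:,2]<a+.01)]
    if len(m): print(round(a,3),len(m),m.min(0).round(3),m.max(0).round(3))
d2=np.load("top0.npz"); pts=np.array([P(d2,u,v) for v in range(380,480,2) for u in range(480,640,2)]); print(pts[:,2].min(),pts[:,2].max())
E
```

```text
(200, 400) [-0.0192  0.0513  0.0624]
(190, 430) [-0.0187  0.0505  0.0443]
(205, 435) [-0.0255  0.0483  0.0442]
(200, 380) [-0.0243  0.0685  0.0836]
(215, 330) [-0.0226  0.0661  0.1093]
(235, 270) [-0.015   0.0496  0.1316]
(260, 200) [-0.0098  0.0367  0.1613]
(310, 180) [-0.0242  0.0263  0.1745]
(360, 180) [-0.0371  0.0066  0.1737]
(220, 170) [0.0134 0.0355 0.1659]
0.02 2 [-0.021  0.039  0.029] [-0.013  0.044  0.03 ]
0.03 30 [-0.027 -0.045  0.03 ] [0.024 0.051 0.04 ]
0.04 35 [-0.028 -0.04   0.04 ] [0.005 0.054 0.05 ]
0.05 37 [-0.028  0.033  0.05 ] [-0.009  0.054  0.059]
0.06 20 [-0.027  0.041  0.06 ] [-0.011  0.057  0.069]
0.07 6 [-0.035  0.041  0.075] [-0.018  0.069  0.079]
0.08 68 [-0.039  0.007  0.08 ] [-0.007  0.073  0.09 ]
0.09 42 [-0.038  0.015  0.09 ] [0.003 0.074 0.099]
0.1 68 [-0.037  0.     0.1  ] [0.006 0.07  0.11 ]
0.11 86 [-0.037 -0.017  0.11 ] [0.02  0.071 0.12 ]
0.12 107 [-0.037 -0.019  0.12 ] [0.02  0.069 0.13 ]
0.13 103 [-0.036  0.018  0.13 ] [-0.001  0.067  0.139]
0.14 62 [-0.036 -0.009  0.141] [0.024 0.04  0.15 ]
-0.8202603860495972 1.3951783643324303
```

The depth shows the real fingertips about 40 mm higher than the stated tool data imply (open tips about 30 mm above the TCP, so about 17 mm when shut). That explains passing over the knob without contact. I'll probe to the real contact and push from there.

```bash
python3 - <<'E'
from h import *
from cell import r,optics
x=-.072; n=np.r_[R@[1,0],0]
f0=r.current_contact_force(); z=r.current_tool_pos()[2]; log=[]; hit=False
while z>.052:
    z-=.002; r.move_linear(W(x,-.0354,z),vel=.04)
    F=r.current_contact_force()-f0; log.append((round(z,4),round(F[2],2)))
    if F[2]>3.5: hit=True; break
print(hit,log,r.current_t())
if hit:
    z0=z; z=z0+.006; r.move_linear(W(x,-.0354,z),vel=.06)
    f0=r.current_contact_force(); log=[]
    r.move_linear(W(-.042,-.0354,z),vel=.06); x=-.042
    while x<-.022:
        F=float((r.current_contact_force()-f0)@n); log.append((round(x,3),round(F,2)))
        if F<-6: break
        x+=.0015; r.move_linear(W(x,-.0354,z),vel=.03)
    print(z0,log,r.current_t())
E
```

```text
True [(np.float64(0.081), np.float64(0.4)), (np.float64(0.079), np.float64(0.17)), (np.float64(0.077), np.float64(0.57)), (np.float64(0.075), np.float64(0.17)), (np.float64(0.073), np.float64(1.13)), (np.float64(0.071), np.float64(1.47)), (np.float64(0.069), np.float64(0.37)), (np.float64(0.067), np.float64(7.42))] 23.1083
0.06696035597623584 [(-0.042, -0.43), (-0.041, -1.01), (-0.039, -1.14), (-0.037, -0.76), (-0.036, -0.76), (-0.034, -1.32), (-0.033, -0.77), (-0.031, -7.53)] 25.7583
```

The tester's top is at TCP z = 0.067, and the knob reached its firm stop at local x = -0.031, as predicted. Next I'll press the pad once.

```bash
python3 - <<'E'
from h import *
from cell import r,optics
import cv2
r.move_linear(W(-.040,-.0354,.073),vel=.08)
r.move_linear(W(-.050,-.0354,.105),vel=.2)
r.move_linear(W(-.054,.055,.100),vel=.2)
r.move_linear(W(-.054,.055,.080),vel=.1)
r.sleep(.1); f0=r.current_contact_force(); z=.078; log=[]
while z>.0655:
    r.move_linear(W(-.054,.055,z),vel=.03)
    F=(r.current_contact_force()-f0)[2]; log.append((round(z,4),round(float(F),2)))
    if F>10: break
    z-=.001
print(log,r.current_t())
r.move_linear(W(-.058,.055,.17),vel=.12)
r.move_linear(W(-.18,.0,.23),vel=.25)
for n in("top","scene"):
    D=optics.get_image(n); a=D["pixels"][190:310,150:310,::-1] if n=="top" else D["pixels"][200:320,200:360,::-1]
    cv2.imwrite(f"pics/e_{n}.png",cv2.resize(a,None,fx=4,fy=4,interpolation=2))
cv2.imwrite("pics/e.png",cv2.resize(np.hstack([cv2.imread("pics/e_top.png"),cv2.imread("pics/e_scene.png")]),(800,300)))
print(r.current_t())
E
```

```text
[(0.078, -0.56), (0.077, -1.74), (0.076, -1.05), (0.075, 1.74), (0.074, 2.2), (0.073, 1.86), (0.072, 2.38), (0.071, 2.1), (0.07, 4.67), (0.069, 16.01)] 29.8833
31.7083
```

View pics/e.png

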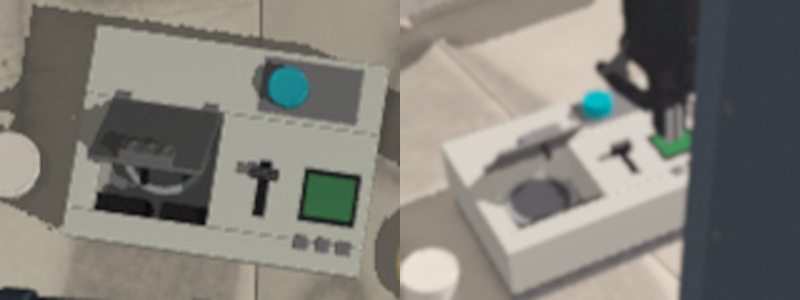

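The hatch stands open (about (155,140) in the top view) and the knob is at the back end of its slot (258,168). The cap has not moved. I'll wait a moment and hand in.

```bash
python3 - <<'E'
from cell import r
r.sleep(.8); print(r.hand_in(), r.current_t())
E
```

```text
the job is handed in; nothing more can be done
the job is handed in; nothing more can be done
```

The job is handed in: I pushed the lock knob to its back end and pressed the thumb pad once, and the last picture shows the hatch standing open with nothing touching it; the hand-in did not report a verdict.

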